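# Lock a spring latch's bolt in before priming

## Robot

A 6-joint arm with a two-finger parallel gripper is mounted at the origin on the work surface. World frame = base frame: x ahead of the robot, y to its left, z up, the work surface at z = 0. Lengths are in m, angles in rad, forces in N, time in s.
With the tool pointing down it reaches from about 0.35 to 0.85 m from the base axis. Payload 8.1 kg.
Tool frame: the origin (TCP) lies midway between the tips of the shut fingers; the grasp point (between the pads) lies robot.grasp_offset behind it (robot.grasp_offset is the distance from the TCP to the grasp point, in m); z points along the fingers, y is the direction in which the jaws open and shut (so a half turn about z gives the same grasp; the last joint's range is limited). The gripper opens to 93 mm and grips with 3 to 60 N. Pads are 15 mm wide; open, the fingers measure 128 mm over their backs; the gripper's body (75 mm by 188 mm) begins 65 mm behind the grasp point.
Start: joints at [1.188, 0.13, 1.488, -0, 1.523, -0.085], TCP at [0.176, 0.574, 0.219] pointing down, gripper open.
Joint ranges: [-2.96, 2.96], [-0.89, 2.26], [0.02, 2.5], [-1.34, 4.48], [0, 2.73], [-2.66, 2.66]. Speed limits (rad/s): [2.39, 2.39, 2.79, 3.14, 3.14, 3.14].

## Interface

Orientations are given as a rotation vector (axis times angle).
In Python, from plant import robot gives the robot as it stands.
- The arm moves only by the shell command python3 -m handwheel 'ROWS' [OPENING] [FORCE]. ROWS is text: rows parted by semicolons, each of 6 numbers parted by spaces: the shift along the world's x, y, z each as a share of 0.3 m, from -1 to 1, then the turn, a rotation vector about the world's x, y, z each as a share of 45 degrees, from -1 to 1. A call has 1 to 5 rows; each row is the pose to reach, as a shift and turn from the pose commanded when the call began; what a row does not reach only later rows make up. A row lasts 1/10 s, in which the tool goes at most 50 mm and 8.59 degrees, less where a joint would pass 70% of its speed; a pose out of reach is approached as far as the arm can. A call with a number of a shift or a turn outside -1 to 1 is refused whole. A call with a gripper value outside its range is refused whole. OPENING is the closure, from -1 (fully open) to 1 (shut), set as the call begins (- or left out, the last holds). The fingers move at their own pace and stop on an object; FORCE is the grip in N (left out, the last holds). Time passes only in rows, so rows that repeat a pose let the fingers close. It gives the time, the measured TCP pose, the force and the opening at its end, in the units of the state.
- robot.read_state(): the state, without advancing time (a new reading comes with each control period).
- robot.read_camera(name): name is "scene" or "top"; returns (picture, depth): 420x560x3 uint8, red, green, blue; 420x560 float32, m along the optical axis (not along the pixel's ray), 0 where there is no reading.
- robot.camera_model(name): a dict with "camera_matrix" (3x3 intrinsics, pixels), "dist" ([k1, k2, p1, p2, k3] as OpenCV has them; the pictures are not rectified), "pose" (4x4, takes a point from camera to world coordinates). Camera axes: x right, y down, z forward; pixel columns grow to the right and rows downward; lengths in m; the calibration is good to about 2 mm. A picture is of the moment at which its call begins. camera_model takes no time and is no camera call.
- robot.close_job(): hands the job in, once; it reports no verdict.
Trained networks look in the newest picture that a camera, given by its name, has taken for a name from the list of things; names that differ only in an ending like _2 or _b are one class to them, and where a whole thing is asked for, a point or a joint stands for the part that bears it (a point fixed in the world has none). Each returns a list of dicts, best first, with "conf" (0 to 1); they miss things now and then, are a little off and sometimes report something else, mostly with a low value. They report only what shows in the picture. A call takes as long as a camera call. They do not tell look-alikes from the thing itself.
- robot.look_for(camera, query): "rect" ([centre column, centre row, width, height] in pixels, round what is visible of it).
- robot.silhouettes(camera, query): "pixels" (420x560 bool, what is visible of it) and "rect" ([centre column, centre row, width, height] in pixels, round what is visible of it).
- robot.tip_of(camera, query): "at" ([row, column] in pixels: a listed point, or the origin of a listed thing).
The state is a dict: "t": time; "q": joint angles; "dq": joint speeds; "joint_torque": joint torques, N m; "tool_pos": TCP position; "orientation": TCP orientation; "force": force on the tool from outside, world axes, zero at the start; "wrist_torque": the same for the moment, N m; "opening": finger opening in m.
Only numpy, scipy, OpenCV 4.12 (cv2) and the standard library are available. Lean on these libraries where they do the work, as an engineer would, in place of code of your own. Each camera call takes 0.05 s, during which the arm holds its last target.

## Task

The spring latch on the plywood stand has to be primed with its bolt held back. Press the bolt down into its case against the spring and, keeping it down, slide the hold-back slide all the way home over the bolt's step so that the bolt stays in by itself when you let go. Do not force it: never push on the latch or its stand with more than 30 N, and leave the can, the sanding block and the putty knife where they are.

Things in the scene. Friction and masses are not known exactly. Their poses are not given: they have to be found in the camera images.
- stand: Plywood stand fixed to the bench: board 150 x 170 x 18 mm, upright at its far (+x) side up to 80 mm high. Origin: centre of the board's underside, z up. A latch case is clamped to the upright, centred over the origin and square to the stand's x and y. All x, y below are in the stand's frame; heights 'over the case' are above the case's flat top.
- under_latch (a point): Middle of the board's top (18 mm above the stand's origin), under the latch case: a dark steel box, 64 mm in x, 136 in y, 55 tall. The case's height is NOT measured: its top lies anywhere from 86 to 114 mm above the bench and must be found by touch or by eye. Fixed guide strips 8 mm high run along its top at x = 26 to 31 and -31 to -26 mm.
- bolt (a joint): Brass bolt standing up from the case; m pressed straight down, 0 (out) to 0.012 (rigid stop; force then rises steeply). Spring: 4 N at 0 plus 1 N per mm (11 N at 7 mm, 16 N at 12 mm). Head: flat-topped block, 26 mm in x, y = -22 to 34 mm, its top 20 mm over the case when out. It does not tilt.
- under_step (a point): On the board's top, straight below the middle of the bolt's low step at its -y end (x 26 mm wide, y = -39 to -22 mm, 8 mm over the case when the bolt is out). The slide's crossbar can pass over the step only with the bolt pressed about 7 mm or more. Once the slide is home, the released bolt springs back only until the step rests under the crossbar (bolt about 0.007).
- keeper (a joint): Steel hold-back slide, a captive frame round the bolt; m moved to the stand's +y, 0 (open; starts 0 to 0.002) to 0.016 (home, rigid stop). Friction 1.5 N. At 0: side rails at x = 16 to 24 and -24 to -16 mm, y = -53 to 51, up to 5.5 mm over the case; crossbar at the -y end, y = -50 to -42, 1 to 5 mm over the case.
- under_bridge (a point): On the board's top, straight below the slide's bridge at keeper 0. Bridge: upright bar across the bolt's head to push or hold the slide by, 46 mm long in x, y = 10 to 18 mm, 22 to 42 mm over the case, on posts at x = 16 to 23 and -23 to -16. A fingertip can press the head on the bridge's -y side, then slide along it in +y and push the bridge ahead.
- primer_can: Bystander: small paint can standing upright, 86 mm across, 120 mm tall; origin at the centre of its underside.
- sanding_block: Bystander: cork sanding block 100 x 65 x 35 mm lying flat; origin at the centre of its underside.
- putty_knife: Bystander: putty knife about 200 mm long lying flat, handle to its -x; origin under its middle.
Things that resemble listed ones, but are neither listed nor needed, are in the scene too. Of the things like the stand, leave any that is green or pink; of the rest the larger one is meant.

How it is judged:
By the outcome, as a careful person would: the job done as asked, in the order asked, and still so for the second after the job is handed in, with the robot touching nothing.
It also fails if it takes over 48 s, if anything falls off the work surface, if the arm or the gripper's body presses on something with over 40 N, if the wrist force passes 120 N, or if a joint passes its speed limit or range.

## Working session

There is one attempt and no reset: what is moved stays moved. The work goes in short steps, Python scripts to look and compute and a shell command to move; the robot and the scene stay as the last step left them, time stands still between calls to the robot, and variables do not carry over. Pictures are saved under pics/ and viewed, and the job is handed in when it is done.

```bash
ls; mkdir -p pics; python3 - <<'E'
from plant import robot
import cv2,numpy as np
s=robot.read_state();print(s)
print(robot.grasp_offset)
for c in ("scene","top"):
    p,d=robot.read_camera(c);cv2.imwrite(f"pics/{c}0.png",p[:,:,::-1]);np.savez(f"pics/{c}0.npz",p=p,d=d)
    m=robot.camera_model(c);print(c,m)
    for q in("stand","under_bridge","under_step","under_latch"):
        try:
            if q=="stand":print(q,[(r['conf'],r['rect']) for r in robot.look_for(c,q)])
            print(q,[(r['conf'],r['at']) for r in robot.tip_of(c,q)])
        except Exception as e:print(q,e)
E
```

```text
pics
{'t': 0.0, 'q': array([ 1.18759101e+00,  1.31123222e-01,  1.48925825e+00, -1.09095087e-05,
        1.52298489e+00, -8.54151108e-02]), 'dq': array([ 4.83092828e-04,  7.64286703e-06,  1.09282881e-03,  6.21224614e-05,
        1.11038234e-03, -1.77622881e-03]), 'joint_torque': array([-3.52341005e-03, -5.59826446e+01, -4.91762173e+01,  7.62742292e-02,
        3.58199375e-02, -1.20825202e-04]), 'tool_pos': array([0.17582852, 0.57307962, 0.21762165]), 'orientation': array([-4.65980772e-01, -3.10643498e+00,  2.71363478e-03]), 'force': array([-0.50467855, -0.68051046,  0.51945666]), 'wrist_torque': array([ 0.04288149,  0.01790788, -0.00064891]), 'opening': 0.09349463212371671}
0.0188
scene {'camera_matrix': array([[491.13491112,   0.        , 279.21971425],
       [  0.        , 491.13491112, 212.24704404],
       [  0.        ,   0.        ,   1.        ]]), 'dist': array([-0.11315525,  0.        ,  0.        ,  0.        ,  0.        ]), 'pose': array([[ 0.15955771,  0.64410083, -0.7481146 ,  1.51993274],
       [ 0.98718491, -0.10617786,  0.1191311 , -0.15727515],
       [-0.00270077,
[... 1051 characters left out ...]
089449, -0.99747469,  1.07092821],
       [ 0.        ,  0.        ,  0.        ,  1.        ]])}
stand [(0.85, [336.8, 259.2, 69.3, 67.4]), (0.83, [130.1, 295.5, 85.2, 85.4]), (0.68, [213.4, 266.4, 61.8, 57.9]), (0.57, [257.1, 176.4, 83.2, 87.3])]
stand [(0.94, [266.3, 213.6]), (0.93, [257.9, 336.5]), (0.71, [174.8, 256.1]), (0.68, [293.1, 131.9])]
under_bridge [(0.97, [288.5, 123.5]), (0.95, [264.8, 205.5]), (0.91, [174.4, 254.7]), (0.59, [256.0, 333.2])]
under_step [(0.72, [271.0, 221.1]), (0.64, [264.2, 346.5]), (0.6, [304.3, 135.3]), (0.55, [181.5, 269.8])]
under_latch [(0.97, [292.8, 129.9]), (0.9, [259.7, 338.4]), (0.85, [266.8, 210.3]), (0.73, [179.5, 257.5]), (0.26, [185.7, 144.9])]
```

```bash
python3 - <<'E'
import cv2
for c in("scene","top"):
    i=cv2.imread(f"pics/{c}0.png");cv2.imwrite(f"pics/{c}0b.png",cv2.resize(i,(800,600),interpolation=cv2.INTER_CUBIC))
E
```

```text
(no output)
```

View pics/scene0b.png

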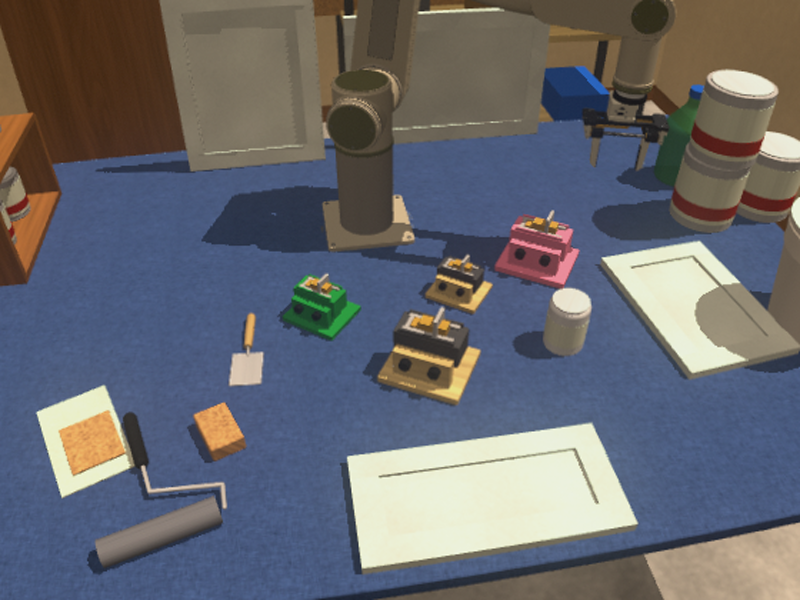

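View pics/top0b.png

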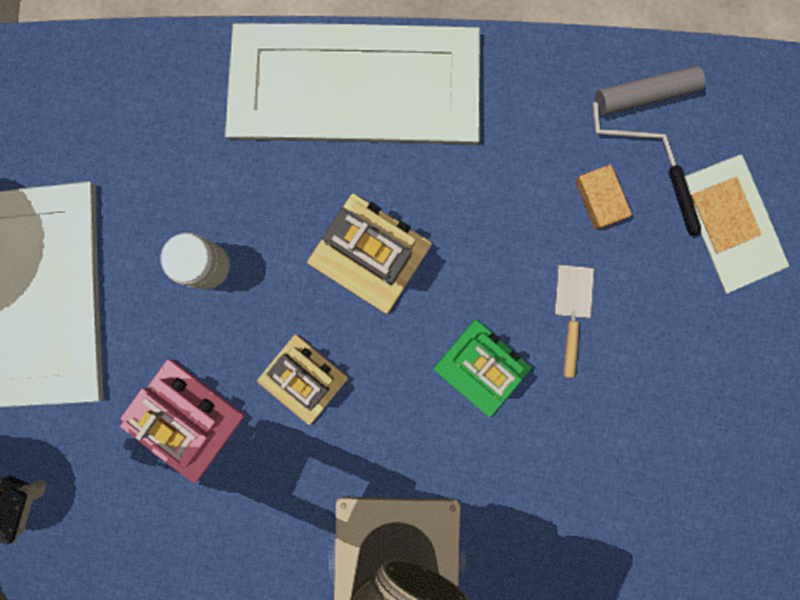

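Four stand-like things in the top picture (560x420): plywood at (257,176), a smaller plywood one at (213,266), green at (337,259) and pink at (130,295). Leaving out green and pink, the larger plywood one at (257,176), scene (300,250), is meant. I'll confirm it in a crop and measure it.

```bash
cat > h.py <<'E'
import numpy as np,cv2
from plant import robot
def cloud(c,d):
    m=robot.camera_model(c);K=m['camera_matrix'];v,u=np.mgrid[0:420,0:560]
    pts=np.stack([u,v],-1).reshape(-1,1,2).astype(np.float64)
    n=cv2.undistortPoints(pts,K,m['dist']).reshape(420,560,2)
    P=np.dstack([n[...,0]*d,n[...,1]*d,d]);T=m['pose']
    return P@T[:3,:3].T+T[:3,3]
def ray(c,at,z):
    m=robot.camera_model(c);n=cv2.undistortPoints(np.array([[[at[1],at[0]]]],float),m['camera_matrix'],m['dist'])[0,0]
    T=m['pose'];r=T[:3,:3]@np.array([*n,1]);o=T[:3,3];return o+r*(z-o[2])/r[2]
def proj(c,X):
    m=robot.camera_model(c);T=np.linalg.inv(m['pose']);
    return cv2.projectPoints(np.asarray(X,float).reshape(-1,1,3),cv2.Rodrigues(T[:3,:3])[0],T[:3,3],m['camera_matrix'],m['dist'])[0].reshape(-1,2)
E
python3 - <<'E'
from h import *
for c,at in(("top",{'stand':[174.8,256.1],'ub':[174.4,254.7],'us':[181.5,269.8],'ul':[179.5,257.5]}),("scene",{'stand':[259.2,300.8],'ub':[255.2,302.7]})):
    for k,a in at.items():print(c,k,ray(c,a,0 if k=='stand' else .018).round(4))
f=np.load("pics/top0.npz");P=cloud("top",f['d'])
R=P[130:222,210:306].reshape(-1,3)
print(np.histogram(R[:,2],bins=np.arange(-.01,.17,.005)))
for lo,hi in((.012,.026),(.026,.2)):
    s=R[(R[:,2]>lo)&(R[:,2]<hi)];s=s[np.linalg.norm(s[:,:2]-[.455,.05],axis=1)<.13];b=cv2.minAreaRect((s[:,:2]*1000).astype(np.float32));print(lo,len(s),np.median(s[:,2]),b)
i=cv2.imread("pics/top0.png")[125:225,205:310];cv2.imwrite("pics/crop_t.png",cv2.resize(i,None,fx=6,fy=6,interpolation=cv2.INTER_CUBIC))
i=cv2.imread("pics/scene0.png")[205:290,250:350];cv2.imwrite("pics/crop_s.png",cv2.resize(i,None,fx=6,fy=6,interpolation=cv2.INTER_CUBIC))
E
```

```text
top stand [0.5479 0.0677 0.    ]
top ub [0.5462 0.0703 0.018 ]
top us [0.529  0.0316 0.018 ]
top ul [0.5334 0.0628 0.018 ]
scene stand [0.5485 0.0606 0.    ]
scene ub [0.5506 0.0653 0.018 ]
(array([  10, 1771, 2989,   68,   64, 1273,  411,    3,    0,    1,    0,
          1,    1,    4,   16,   54,   76,  163,  238,   10,   10,   13,
         12,  122,  508,  482,  167,   43,  194,   10,    9,    6,   53,
         25,    0]), array([-0.01 , -0.005,  0.   ,  0.005,  0.01 ,  0.015,  0.02 ,  0.025,
        0.03 ,  0.035,  0.04 ,  0.045,  0.05 ,  0.055,  0.06 ,  0.065,
        0.07 ,  0.075,  0.08 ,  0.085,  0.09 ,  0.095,  0.1  ,  0.105,
        0.11 ,  0.115,  0.12 ,  0.125,  0.13 ,  0.135,  0.14 ,  0.145,
        0.15 ,  0.155,  0.16 ,  0.165]))
0.012 1435 0.018609555038327175 ((532.5320434570312, 60.534088134765625), (161.33425903320312, 136.37203979492188), 58.86770248413086)
0.026 1811 0.11570378955065919 ((552.5234985351562, 53.75807571411133), (136.50674438476562, 93.41325378417969), 58.7454948425293)
```

View pics/crop_t.png

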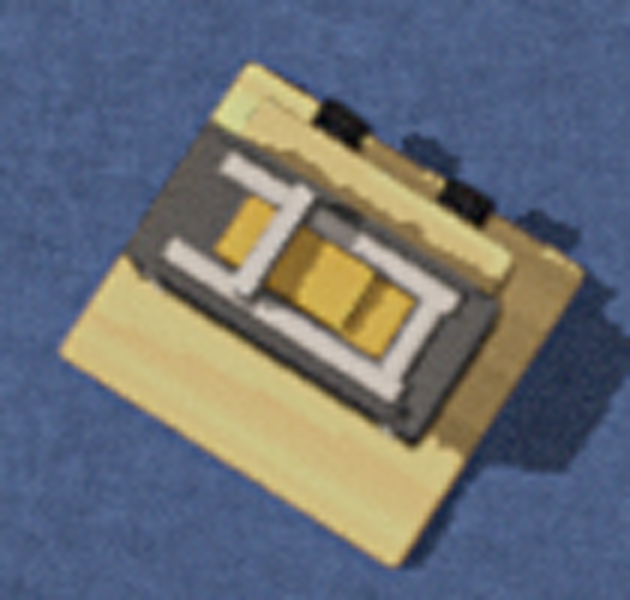

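View pics/crop_s.png

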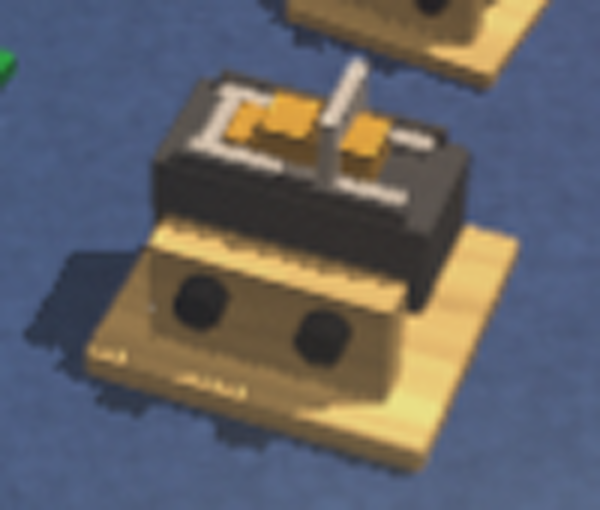

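The crop shows the large plywood stand: dark case, brass bolt and slide, with the upright at the upper right. That means stand +x is toward world +x,-y and stand +y is toward upper left. Next I'll fit its pose.

```bash
cat > fit.py <<'E'
from h import *
from scipy.optimize import least_squares
def S(p,X):  # stand->world
    x,y,a=p[:3];c,s=np.cos(a),np.sin(a);X=np.asarray(X,float)
    return np.stack([x+c*X[:,0]-s*X[:,1],y+s*X[:,0]+c*X[:,1],X[:,2]],1)
E
python3 - <<'E'
from fit import *
top=[((75,85,18),(250,62)),((75,-85,18),(583,268)),((-75,-85,18),(400,568)),((-75,85,18),(62,352))]
topc=[((-32,68,0),(128,260)),((32,68,0),(215,122)),((0,10,42),None)]
sc=[((75,85,18),(418,462)),((75,-85,18),(88,350)),((-75,85,18),(518,240))]
scc=[((32,-68,0),(155,160)),((32,68,0),(430,237)),((-32,68,0),(470,158)),((-32,-68,0),(208,72))]
o=lambda p,off:(np.array(p)+.5)/6-.5+np.array(off)
def res(p):
    r=[]
    for c,off,L,add in(("top",(205,125),top,0),("top",(205,125),topc[:2],p[3]),("scene",(250,205),sc,0),("scene",(250,205),scc,p[3])):
        X=np.array([l[0] for l in L])/1000.;X[:,2]+=add
        r.append(proj(c,S(p,X))-np.array([o(l[1],off) for l in L]))
    return np.concatenate(r).ravel()
s=least_squares(res,[.54,.06,-.54,.11],loss='soft_l1');print(s.x,np.degrees(s.x[2]));print(res(s.x).reshape(-1,2).round(1).tolist())
p=s.x
# depth checks
for c in("top","scene"):
    P=cloud(c,np.load(f"pics/{c}0.npz")['d']);ok=np.load(f"pics/{c}0.npz")['d']>0
    a=p[2];d=P[...,:2]-p[:2];x=d[...,0]*np.cos(a)+d[...,1]*np.sin(a);y=-d[...,0]*np.sin(a)+d[...,1]*np.cos(a)
    def z(n,x0,x1,y0,y1,zl,zh):
        k=ok&(x>x0)&(x<x1)&(y>y0)&(y<y1)&(P[...,2]>zl)&(P[...,2]<zh);print(c,n,k.sum(),np.percentile(P[...,2][k],[25,50,75]).round(4) if k.any() else None)
    z('board',-.07,-.04,-.08,.08,.005,.04);z('head',-.01,.01,-.018,.005,.09,.2);z('head2',-.01,.01,.022,.03,.09,.2);z('caseend',-.03,.03,.055,.066,.06,.2);z('case-y',-.03,.03,-.066,-.055,.06,.2);z('bridge',-.02,.02,.01,.018,.09,.2)
    k=ok&(abs(x)<.12)&(y<-.1)&(y>-.13);print('bench',np.median(P[...,2][k]))
    k=ok&(abs(x)<.04)&(abs(y)<.1)&(P[...,2]>p[3]+.033)&(P[...,2]<.2);print('bridge xy',k.sum(),np.median(x[k]),np.median(y[k]),P[...,2][k].max(),x[k].min(),x[k].max())
E
```

```text
[ 0.54113039  0.06048219 -0.54337343  0.10714086] -31.133004434318117
[[0.2, -0.6], [0.9, 0.4], [-0.4, 0.2], [-0.6, 0.1], [-1.0, -0.8], [-0.6, -0.7], [0.8, -2.2], [-1.0, -0.3], [0.2, -0.7], [-1.1, 0.4], [-0.4, 0.3], [0.2, -1.5], [-1.5, 0.9]]
top board 745 [0.0173 0.0187 0.0201]
top head 87 [0.1304 0.1313 0.1327]
top head2 30 [0.1304 0.1314 0.1326]
top caseend 115 [0.1105 0.112  0.1131]
top case-y 125 [0.1105 0.1122 0.1133]
top bridge 94 [0.1412 0.1527 0.1547]
bench 0.0008365367164981929
bridge xy 93 -0.000964419283737682 0.01390297645757444 0.15780268197540215 -0.02356497287989348 0.02196426162450426
scene board 53 [0.0157 0.017  0.0185]
scene head 41 [0.129  0.13   0.1315]
scene head2 15 [0.1304 0.1319 0.1327]
scene caseend 61 [0.1099 0.1114 0.1127]
scene case-y 47 [0.1094 0.1103 0.1118]
scene bridge 23 [0.1502 0.1524 0.1535]
bench -0.000769909642212574
bridge xy 57 0.006153141355015625 0.01771428848716779 0.15591390294632412 -0.020779276045619157 0.025673967179310756
```

Case top is about 0.1115 m, from both cameras' depth. The bolt head top at about 0.1313 agrees with 20 mm over that, and the bridge at 0.153 with 42 mm. The stand is at (0.541, 0.060), yaw −31.1°.

The plan is to shut the fingers, put the jaw axis along stand x so the known 15 mm pad width lies along y, hover, then press at stand y = −4 mm.

```bash
python3 -m handwheel '0.403 -0.573 0 0 0 -0.771;0.403 -0.573 0 0 0 -0.771;0.403 -0.573 0 0 0 -0.771;0.403 -0.573 0 0 0 -0.771;0.403 -0.573 0 0 0 -0.771' 1 40
python3 -m handwheel '0.403 -0.573 0 0 0 -0.771;0.403 -0.573 0 0 0 -0.771;0.403 -0.573 0 0 0 -0.771;0.403 -0.573 0 0 0 -0.771;0.403 -0.573 0 0 0 -0.771'
python3 -m handwheel '0.403 -0.573 0 0 0 -0.771;0.403 -0.573 0 0 0 -0.771;0.403 -0.573 0 0 0 -0.771;0.403 -0.573 0 0 0 -0.771;0.403 -0.573 0 0 0 -0.771'
```

```text
t: 1.1
tool_pos: [0.2994, 0.3983, 0.2189]
orientation: [1.383, 2.819, -0.0]
force: [-0.0, 0.6, 0.5]
opening: 0.0579
t: 1.6
tool_pos: [0.4201, 0.2265, 0.2189]
orientation: [2.159, 2.28, 0.0]
force: [-1.2, 0.9, 0.3]
opening: 0.0176
t: 2.1
tool_pos: [0.5407, 0.0549, 0.2184]
orientation: [2.74, 1.535, 0.0]
force: [-0.6, 0.6, 0.5]
opening: 0.0006
```

```bash
python3 -m handwheel '-0.005 0.007 -0.178 0 0 0.01;-0.005 0.007 -0.178 0 0 0.01;-0.005 0.007 -0.178 0 0 0.01;-0.005 0.007 -0.178 0 0 0.01'
python3 - <<'E'
from fit import *
p=[.54113,.06048,-.5434,.1115]
s=robot.read_state();print(s['tool_pos'],s['force'])
a=p[2];d=s['tool_pos'][:2]-p[:2];print('stand xy',d@[np.cos(a),np.sin(a)],d@[-np.sin(a),np.cos(a)])
t=s['tool_pos']
for c,off in(("top",(205,125)),("scene",(250,190))):
    i,dd=robot.read_camera(c);np.savez(f"pics/{c}1.npz",p=i,d=dd);b=i[:,:,::-1].copy()
    b=b[off[1]:off[1]+100,off[0]:off[0]+105];b=cv2.resize(b,None,fx=6,fy=6,interpolation=cv2.INTER_CUBIC)
    h=p[3]
    B=[[sx*.023,sy,h+.042] for sx,sy in((-1,.010),(1,.010),(1,.018),(-1,.018))]
    H=[[sx*.013,sy,h+.020] for sx,sy in((-1,-.022),(1,-.022),(1,.034),(-1,.034))]
    C=[[sx*.032,sy*.068,h] for sx,sy in((-1,-1),(1,-1),(1,1),(-1,1))]
    Bd=[[sx*.075,sy*.085,.018] for sx,sy in((-1,-1),(1,-1),(1,1),(-1,1))]
    for X,col in((B,(255,0,255)),(H,(0,255,0)),(C,(0,255,255)),(Bd,(0,0,255))):
        q=((proj(c,S(p,X))-off+.5)*6-.5).astype(np.int32);cv2.polylines(b,[q],True,col,1)
    q=((proj(c,[t])[0]-off+.5)*6-.5).astype(int);cv2.circle(b,tuple(int(v) for v in q),5,(255,255,0),2)
    cv2.imwrite(f"pics/{c}1.png",b)
E
```

```text
t: 2.5
tool_pos: [0.5377, 0.0611, 0.167]
orientation: [2.728, 1.557, 0.002]
force: [0.1, -0.1, 0.7]
opening: -0.0
[0.53772337 0.06106629 0.16700359] [ 0.11629047 -0.11170071  0.65126624]
stand xy -0.003219064491110225 -0.0012595547953221362
```

View pics/top1.png

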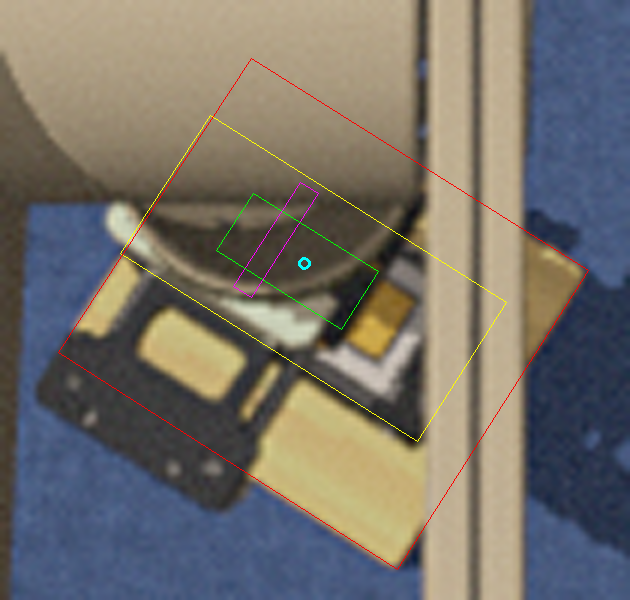

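View pics/scene1.png

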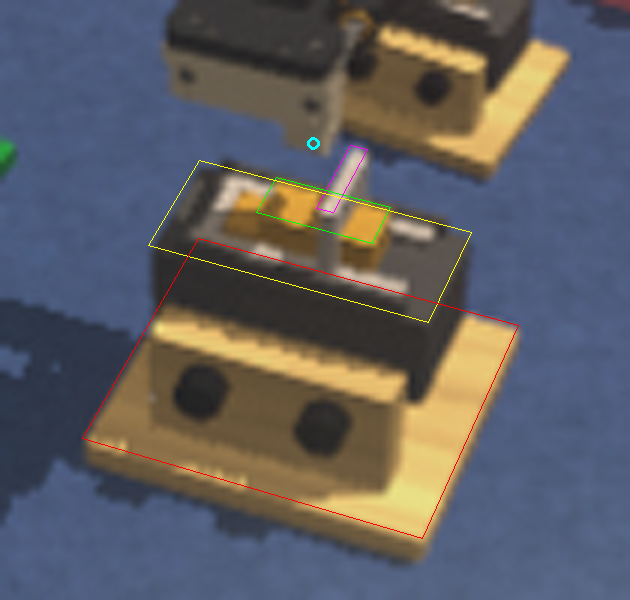

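The overlay sits on the stand in both views: bridge at about (340,185) in the scene crop, fingertip at (315,150) just on its −y side. The tip sits at stand y ≈ −1, so I'll re-read it settled and shift back.

```bash
cat >st.py <<'E'
from fit import *
p=[.54113,.06048,-.5434];s=robot.read_state();t=s['tool_pos'];a=p[2];d=t[:2]-p[:2]
ex=np.array([np.cos(a),np.sin(a)]);ey=np.array([-np.sin(a),np.cos(a)]);f=s['force']
print('t',round(s['t'],2),'stand xyz mm',(1000*np.array([d@ex,d@ey,t[2]])).round(2),'F stand',np.array([f[:2]@ex,f[:2]@ey,f[2]]).round(2),'|F|',round(np.linalg.norm(f),1))
E
python3 st.py; python3 -m handwheel '0 0 0 0 0 0'; python3 st.py
```

```text
t 2.6 stand xyz mm [ -2.46  -1.14 167.74] F stand [ 0.31 -0.37  0.62] |F| 0.8
t: 2.7
tool_pos: [0.5382, 0.0605, 0.1672]
orientation: [2.728, 1.555, 0.004]
force: [-0.5, 0.8, 0.7]
opening: 0.0005
t 2.7 stand xyz mm [ -2.5  -1.5 167.2] F stand [-0.78  0.41  0.74] |F| 1.2
```

```bash
python3 -m handwheel '0.002 -0.013 -0.03 0 0 0;0.002 -0.013 -0.1 0 0 0;0.002 -0.013 -0.1 0 0 0'; python3 st.py;  python3 -m handwheel '0 0 0 0 0 0;0 0 0 0 0 0'; python3 st.py
```

```text
t: 3.0
tool_pos: [0.5358, 0.0558, 0.1322]
orientation: [-2.728, -1.553, 0.007]
force: [-1.5, -0.1, -0.7]
opening: 0.0
t 3.0 stand xyz mm [ -2.11  -6.75 132.19] F stand [-1.19 -0.88 -0.67] |F| 1.6
t: 3.2
tool_pos: [0.5383, 0.056, 0.1361]
orientation: [2.73, 1.554, 0.001]
force: [-0.5, 0.8, 0.9]
opening: 0.0005
t 3.2 stand xyz mm [-1.3000e-01 -5.3000e+00  1.3606e+02] F stand [-0.78  0.43  0.86] |F| 1.2
```

```bash
for k in 1; do python3 -m handwheel '0 0 -0.007 0 0 0;0 0 -0.007 0 0 0' >/dev/null; python3 st.py; done;  python3 -m handwheel '0 0 -0.007 0 0 0;0 0 -0.007 0 0 0'>/dev/null; python3 st.py;  python3 -m handwheel '0 0 -0.005 0 0 0;0 0 -0.005 0 0 0'>/dev/null; python3 st.py
```

```text
t 3.4 stand xyz mm [ -0.33  -5.27 133.56] F stand [ 0.36  0.14 -0.34] |F| 0.5
t 3.6 stand xyz mm [ -0.29  -5.27 131.29] F stand [0.1  0.1  1.99] |F| 2.0
t 3.8 stand xyz mm [ -0.29  -5.28 129.86] F stand [-0.96 -0.27  3.92] |F| 4.0
```

```bash
python3 -m handwheel '0 0 -0.004 0 0 0;0 0 -0.004 0 0 0'>/dev/null; python3 st.py;  python3 -m handwheel '0 0 -0.004 0 0 0;0 0 -0.004 0 0 0'>/dev/null; python3 st.py
```

```text
t 4.0 stand xyz mm [ -0.28  -5.25 128.66] F stand [-0.05 -0.46  5.32] |F| 5.3
t 4.2 stand xyz mm [ -0.28  -5.26 127.55] F stand [-0.2   0.63  6.78] |F| 6.8
```

Contact is near z = 0.1305, and force rises about 1.2 N/mm, as the spring should. Pressing on to about 9.5 mm.

```bash
python3 -m handwheel '0 0 -0.006 0 0 0;0 0 -0.012 0 0 0;0 0 -0.012 0 0 0'>/dev/null; python3 st.py;  python3 -m handwheel '0 0 -0.005 0 0 0;0 0 -0.01 0 0 0;0 0 -0.01 0 0 0'>/dev/null; python3 st.py
```

```text
t 4.5 stand xyz mm [ -0.26  -5.24 124.28] F stand [-1.88 -1.25  9.52] |F| 9.8
t 4.8 stand xyz mm [ -0.23  -5.23 121.65] F stand [-2.65 -2.46 12.3 ] |F| 12.8
```

```bash
python3 -m handwheel '0 0 -0.003 0 0 0;0 0 -0.003 0 0 0'>/dev/null; python3 st.py; python3 -m handwheel '0.004 0.006 0 0 0 0;0.0075 0.012 0 0 0 0;0.01 0.017 0 0 0 0;0.01 0.017 0 0 0 0'>/dev/null; python3 st.py
```

```text
t 5.0 stand xyz mm [ -0.24  -5.25 120.92] F stand [-3.4  -1.78 12.51] |F| 13.1
t 5.4 stand xyz mm [  0.41  -0.72 120.91] F stand [-0.63 -7.85 12.27] |F| 14.6
```

```bash
python3 -m handwheel '0.003 0.005 0 0 0 0;0.005 0.0085 0 0 0 0;0.005 0.0085 0 0 0 0'>/dev/null; python3 st.py; python3 -m handwheel '0.003 0.005 0 0 0 0;0.005 0.0085 0 0 0 0;0.005 0.0085 0 0 0 0'>/dev/null; python3 st.py
```

```text
t 5.7 stand xyz mm [  0.55   2.16 120.98] F stand [-0.42 -8.07 12.86] |F| 15.2
t 6.0 stand xyz mm [  0.57   4.84 120.92] F stand [ 1.17 -9.89 12.32] |F| 15.8
```

```bash
python3 -m handwheel '0.004 0.006 0 0 0 0;0.007 0.0115 0 0 0 0;0.007 0.0115 0 0 0 0'>/dev/null; python3 st.py; python3 -m handwheel '0.004 0.006 0 0 0 0;0.007 0.0115 0 0 0 0;0.007 0.0115 0 0 0 0'>/dev/null; python3 st.py
```

```text
t 6.3 stand xyz mm [  0.59   8.9  120.91] F stand [  0.15 -10.31  12.56] |F| 16.2
t 6.6 stand xyz mm [  0.59  12.97 120.9 ] F stand [  0.31 -10.06  12.08] |F| 15.7
```

```bash
python3 -m handwheel '0.003 0.005 0 0 0 0;0.005 0.0085 0 0 0 0;0.005 0.0085 0 0 0 0'>/dev/null; python3 st.py
```

```text
t 6.9 stand xyz mm [  0.6   15.81 120.91] F stand [  0.25 -11.01  12.12] |F| 16.4
```

Sliding is steady at about 10 N. From here I'll take 1 mm steps until the stop.

```bash
python3 -m handwheel '0.0017 0.0029 0 0 0 0;0.0017 0.0029 0 0 0 0'>/dev/null; python3 st.py;python3 -m handwheel '0.0017 0.0029 0 0 0 0;0.0017 0.0029 0 0 0 0'>/dev/null; python3 st.py
```

```text
t 7.1 stand xyz mm [  0.6   16.72 120.91] F stand [  0.27 -10.31  13.7 ] |F| 17.1
t 7.3 stand xyz mm [  0.6   17.71 120.91] F stand [  0.96 -10.29  13.02] |F| 16.6
```

```bash
python3 -m handwheel '0.0017 0.0029 0 0 0 0;0.0017 0.0029 0 0 0 0'>/dev/null; python3 st.py
```

```text
t 7.5 stand xyz mm [  0.58  18.14 120.87] F stand [  1.51 -13.91  14.29] |F| 20.0
```

```bash
python3 -m handwheel '0.0012 0.002 0 0 0 0;0.0012 0.002 0 0 0 0'>/dev/null; python3 st.py
```

```text
t 7.7 stand xyz mm [  0.58  18.21 120.84] F stand [  0.31 -17.2   15.53] |F| 23.2
```

The tool stalls at y = 18.2 mm while the force climbs, which is where home should be (18.5). Easing the push, then lifting.

```bash
python3 -m handwheel '-0.0012 -0.002 0 0 0 0;-0.0025 -0.0042 0 0 0 0;-0.0025 -0.0042 0 0 0 0'>/dev/null; python3 st.py; python3 -m handwheel '0 0 0.005 0 0 0;0 0 0.01 0 0 0;0 0 0.015 0 0 0;0 0 0.015 0 0 0'>/dev/null; python3 st.py
```

```text
t 8.0 stand xyz mm [  0.59  18.11 120.86] F stand [  2.   -10.21  12.5 ] |F| 16.3
t 8.4 stand xyz mm [  0.33  18.2  124.56] F stand [ 2.41 -7.17  7.06] |F| 10.3
```

Fz is still 7 N at z = 124.6, where I'd expect the bolt to be caught by now. I'll check before lifting further.

```bash
python3 -m handwheel '0 0 0 0 0 0'; python3 st.py; python3 - <<'E'
from h import *
for c,off in(("top",(205,125)),("scene",(250,190))):
    i,dd=robot.read_camera(c);b=i[off[1]:off[1]+100,off[0]:off[0]+105,::-1];cv2.imwrite(f"pics/{c}2.png",cv2.resize(b,None,fx=6,fy=6,interpolation=cv2.INTER_CUBIC))
E
```

```text
t: 8.5
tool_pos: [0.5508, 0.0759, 0.1246]
orientation: [2.729, 1.552, -0.002]
force: [-2.5, -7.6, 7.3]
opening: 0.0005
t 8.5 stand xyz mm [  0.34  18.21 124.56] F stand [ 1.76 -7.79  7.3 ] |F| 10.8
```

View pics/scene2.png

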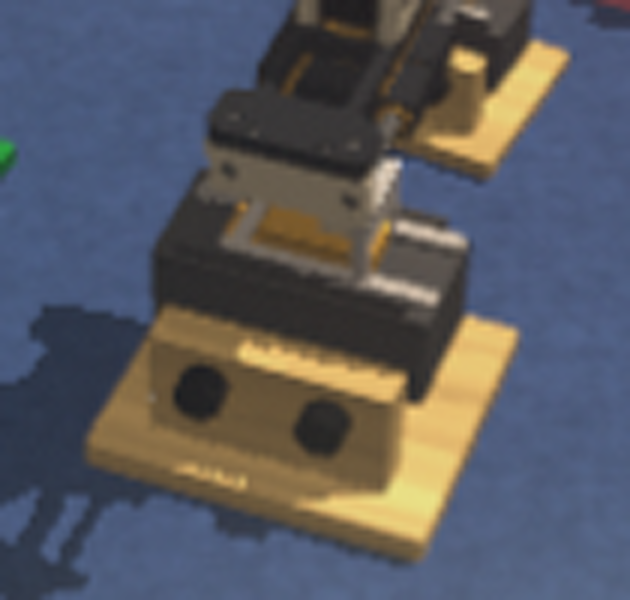

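View pics/top2.png

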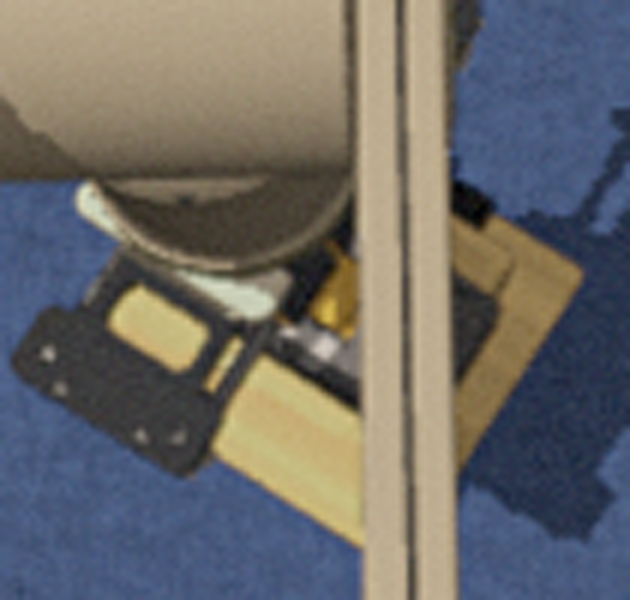

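In the scene crop the crossbar (240,235) now lies at the step, with the bridge and finger at (365,210). The arm is sideways-compliant, which explains the remaining 8 N. Lifting in small steps will show whether the bolt follows.

```bash
python3 -m handwheel '-0.003 -0.005 0 0 0 0;-0.003 -0.005 0 0 0 0'>/dev/null; python3 st.py; python3 -m handwheel '0 0 0.002 0 0 0;0 0 0.002 0 0 0'>/dev/null; python3 st.py; python3 -m handwheel '0 0 0.002 0 0 0;0 0 0.002 0 0 0'>/dev/null; python3 st.py; python3 -m handwheel '0 0 0.003 0 0 0;0 0 0.003 0 0 0'>/dev/null; python3 st.py
```

```text
t 8.8 stand xyz mm [-8.0000e-02  1.7790e+01  1.2446e+02] F stand [ 4.02 -1.06  4.94] |F| 6.5
t 9.0 stand xyz mm [ -0.96  17.93 124.52] F stand [ 0.92 -1.42  3.29] |F| 3.7
t 9.2 stand xyz mm [ -1.45  17.83 124.71] F stand [ 0.02 -0.05 -0.07] |F| 0.1
t 9.4 stand xyz mm [ -1.07  17.89 125.94] F stand [ 0.87  0.36 -0.01] |F| 0.9
```

The force drops to zero by z = 124.7, so the head stopped there: caught at about 7 mm. Backing off the bridge, lifting clear and inspecting.

```bash
python3 -m handwheel '-0.0035 -0.006 0.005 0 0 0;-0.0035 -0.006 0.05 0 0 0;-0.0035 -0.006 0.15 0 0 0;-0.0035 -0.006 0.3 0 0 0;-0.0035 -0.006 0.35 0 0 0'; python3 -m handwheel '-0.3 0.7 0.1 0 0 0;-0.3 0.7 0.1 0 0 0;-0.3 0.7 0.1 0 0 0;-0.3 0.7 0.1 0 0 0;-0.3 0.7 0.1 0 0 0'
cat > chk.py <<'E'
from fit import *
import sys
n=sys.argv[1];p=[.54113,.06048,-.5434];print(robot.read_state()['t'])
for c,off in(("top",(205,125)),("scene",(250,190))):
    i,dd=robot.read_camera(c);b=i[off[1]:off[1]+100,off[0]:off[0]+105,::-1];cv2.imwrite(f"pics/{c}{n}.png",cv2.resize(b,None,fx=6,fy=6,interpolation=cv2.INTER_CUBIC))
    P=cloud(c,dd);a=p[2];d=P[...,:2]-p[:2];x=d[...,0]*np.cos(a)+d[...,1]*np.sin(a);y=-d[...,0]*np.sin(a)+d[...,1]*np.cos(a)
    for nm,y0,y1,x1 in(('head',-.017,.02,.01),('caseend',.055,.066,.03)):
        k=(abs(x)<x1)&(y>y0)&(y<y1)&(P[...,2]>.09)&(P[...,2]<.14);print(c,nm,k.sum(),np.median(P[...,2][k]).round(4))
    k=(abs(x)<.04)&(abs(y)<.1)&(P[...,2]>.1445)&(P[...,2]<.17);print('bridge xy',k.sum(),np.median(x[k]),np.median(y[k]))
E
python3 chk.py 3
```

```text
t: 9.9
tool_pos: [0.5509, 0.0745, 0.2378]
orientation: [2.727, 1.552, 0.011]
force: [1.1, 0.3, 1.3]
opening: 0.0008
t: 10.4
tool_pos: [0.4573, 0.2873, 0.2628]
orientation: [-2.728, -1.556, -0.003]
force: [1.0, -0.6, -0.3]
opening: 0.0008
10.4
top head 140 0.1251
top caseend 120 0.1126
bridge xy 85 -0.0004619952363008849 0.029879711179533967
scene head 69 0.1235
scene caseend 64 0.1117
bridge xy 49 0.005215987596432275 0.03270994202642573
```

View pics/scene3.png

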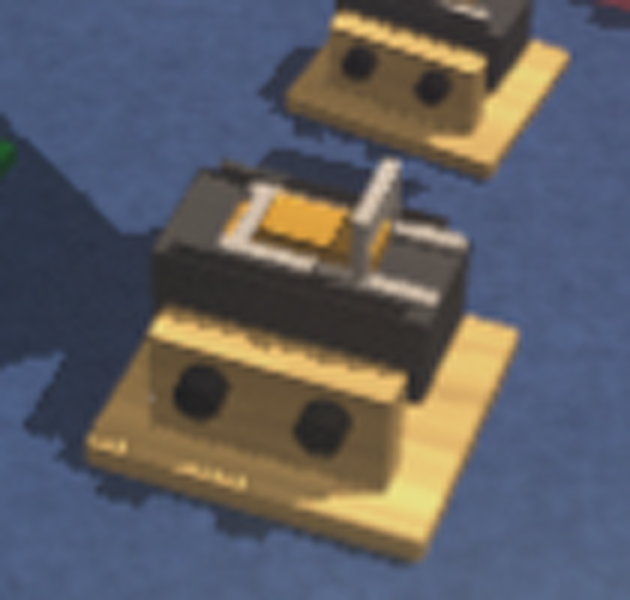

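View pics/top3.png

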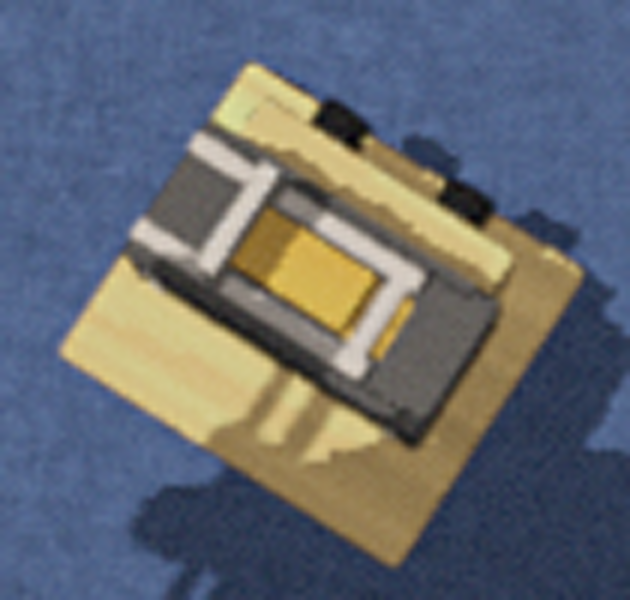

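The top crop shows the crossbar at (385,325) across the step, with brass visible beyond it at (395,325). The bridge has moved from (275,240) to (240,220). From depth, it moved 16.0 mm (top) and 15.0 mm (scene), and the head sits 6–7 mm lower. The arm is clear, so I'm handing in.

```bash
python3 -c "
from plant import robot
print(robot.close_job(),robot.read_state()['t'])"
```

```text
the job is handed in; nothing more can be done
the job is handed in; nothing more can be done
```

The latch on the larger plywood stand is primed: the bolt is held down by the slide, and the arm is clear. I handed the job in at about 10.5 s.

**What I did:** With the fingers shut, I pressed the bolt head down about 9–10 mm. Keeping it down, I slid the fingertip in the stand's +y against the bridge until the slide hit its stop, then eased off and lifted away. The highest force I read on the latch was about 23 N, taken at the end of each step.

**Last checks:**
- **Slide home:** the tool stalled at stand y = 18.2 mm while the force climbed. I expected home at 18.5 mm.
- **Slide travel:** the bridge moved 16.0 mm by the top camera and 15.0 mm by the scene camera. The slide could start up to 2 mm in, so the two roughly agree within depth noise.
- **Bolt held:** on lifting, the force fell to zero at z ≈ 124.6 mm, and depth shows the head 6–7 mm lower than at the start. The pictures show the crossbar over the step.
- **Disagreement:** a force-based estimate of the head's start height (about 130 mm) was 1–1.5 mm below the depth one (about 131.3 mm). For a moment that suggested the bolt wasn't caught; the force dropping to zero and the pictures settled it.
- **Bystanders:** the tool never went near the sanding block or the putty knife, and passed well above the can. I did not re-measure their positions at the end.

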